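Slide the test coupon under the spring clip

TASK

Press the long press plate of the coupon holder's spring clip down with one fingertip, so that the clip's nose lifts, and while holding it down push the test coupon along its channel with the other fingertip, under the raised nose and fully home against the end stop. Then let go, so that the clip comes down on the coupon, and move clear. Do not lift or carry the coupon - it only slides flat in its channel - and leave the other things on the bench where they are.

Things in the scene. Friction and masses are not known exactly. Their poses are not given: they have to be found in the camera images.
- holder: Coupon holder fixed to the bench: grey base 220 (x) x 90 (y) x 10 mm with an open-topped channel along x. Origin: on the bench below the channel's centre line, at mid-length; x = push direction, towards the end stop; y from the channel to the press plate; z up. Channel floor at z = 10, y = -26.5 to 26.5 mm between two 6 mm rails (tops z = 17.5), open at its -x end.
- end_stop (a point): Middle of the end stop's face, in the channel at holder x = 90, z = 20 mm; the stop is a block across the channel, top at z = 30.5 mm. The coupon's front edge meets it when home (coupon origin then at holder x = 50, z = 10 mm).
- hinge_rod (a point): Middle of the clip's 10 mm hinge rod, which runs along holder x at y = 40, z = 26 mm between two lugs 33.5 mm high at holder x = -106 and 85 mm. It lies between the channel and the press plate, so the hand stands astride it.
- clip (a joint): Angle of the spring clip on the rod, rad: 0 = at rest, nose down; grows as the press plate is pressed; stop at 0.5. The nose clears the 6 mm thick coupon above 0.16, and by 4 mm or more above 0.28; it reads about 0.13 when resting on the coupon. The spring returns it: 4.5 N at the middle of the press plate to begin, 8 N at the stop.
- clip_nose (a point): Lower end of the clip's nose, 16 mm long in x (holder x = 52 to 68, y = 6 to 12 mm), hanging from an arm over the channel; moves with the clip. At rest it is 2 mm above the channel floor and blocks the coupon.
- press_plate (a point): Middle of the top of the press plate, a steel strip 125 mm long (holder x = -105 to 20) and 30 mm wide; moves with the clip. At rest at holder y = 75, z = 32 mm, sloping up outwards by 0.35 rad; at 0.35 rad it is level at z = 20 (y = 60 to 90 mm), at the stop its middle is at z = 15. Press it anywhere along its length; a fingertip can slide along it.
- coupon: Loose aluminium test coupon, 80 (x) x 50 (y) x 6 mm, about 0.15 kg, flat in the channel; its rear (-x) end is bent up into a 5 mm thick tab over the full width, 25 mm tall from the underside. Origin: centre of the underside; x as the holder's x. The tab's rear face, where it is pushed, is at coupon x = -40 mm. It starts with its front edge 12 to 42 mm short of the nose.
- petri_c: Bystander: petri dish 61 x 61 x 15 mm beside the holder, loose; origin under its centre.
- stopper: Bystander: dark rubber stopper, 33 mm wide, 27 mm high, beyond the holder's end stop, loose; origin under its centre.
- slide_box: Bystander: slide box 68 x 96 x 34 mm, loose, near the front edge of the bench; origin under its centre.
- tweezers: Bystander: steel tweezers 136 mm long lying flat, near the front edge, loose; origin under the middle.
- jar: Bystander: sample jar 59 mm wide, 65 mm high, on the left, loose; origin under its centre.
- tape: Bystander: roll of tape 104 mm wide, 25 mm high, lying on the left, loose; origin under its centre.

How it is judged (in metres and radians):
On the way, in this order (a step that is already met when the one before it is completed fails the run):
1. a finger holds the clip pressed while the coupon is still short of the nose (value of joint clip above 0.16 rad and contact force between the fingers and clip above 0.5 N and x of coupon in the frame of holder below 0.016 m), for 0.1 s.
2. with the clip still held down by a finger, a finger pushes the coupon in beneath the nose (value of joint clip above 0.16 rad and contact force between the fingers and clip above 0.5 N and contact force between the fingers and coupon above 0.1 N and x of coupon in the frame of holder above 0.02 m), for 0.05 s.
At the end, for the whole second after the job is handed in: The coupon lies flat in the channel within 4 mm of the end stop and at rest, and the released clip's nose presses on it (clip joint 0.07 to 0.2 rad, more than 1 N) (x of coupon in the frame of holder above 0.046 m and z of coupon in the frame of holder below 0.013 m and angle between coupon's own z axis and vertical below 0.05 rad and angle between the x axis of coupon and the x axis of holder, either way round below 0.06 rad and value of joint clip between 0.07 and 0.2 rad and contact force between clip and coupon above 1 N and linear speed of coupon below 0.01 m/s); the robot touches nothing.
It fails at once if the coupon is lifted more than 8 mm off the channel floor or tipped by more than 0.2 rad (z of coupon in the frame of holder above 0.018 m or angle between coupon's own z axis and vertical above 0.2 rad).
It fails at once if a bystander is moved by more than 20 mm (distance of any of petri_c, stopper, slide_box, tweezers, jar, tape from where it was at the start of the episode above 0.02 m).
It also fails if it takes over 40 s, if anything falls off the work surface, if the arm or the gripper's body presses on something with over 40 N, if the wrist force passes 120 N, or if a joint passes its speed limit or range.

ROBOT

A 6-joint arm with a two-finger parallel gripper is mounted at the origin on a cart in front of the work surface, level with it; the furniture and walls round the work are solid. World frame = base frame: x ahead of the robot, y to its left, z up, the work surface at z = 0. Lengths are in mm, angles in rad, forces in N, time in s.
With the tool pointing down it reaches from about 300 to 875 mm from the base axis. Payload 6.4 kg.
Tool frame: the origin (TCP) lies between the finger pads; the fingertips stand 25 mm ahead of it and the grasp point (between the pads) lies 6 mm ahead of it; z points along the fingers, y is the direction in which the jaws open and shut (so a half turn about z gives the same grasp; the last joint's range is limited). The gripper opens to 85 mm and grips with 20 to 120 N. Pads are 22 mm wide; open, the fingers measure 114 mm over their backs; the gripper's body (76 mm by 85 mm) begins 54 mm behind the grasp point. The pads swing forward as they close: fully open they stand 13 mm farther back than shut.
Start: joints at [0.996, 0.181, 1.607, -0, 1.354, -0.206], TCP at [207.275, 536.356, 223.888] pointing down, gripper open.
Joint ranges: [-2.99, 2.99], [-0.89, 2.07], [0.3, 2.58], [-1.14, 4.28], [0, 2.63], [-3.12, 3.12]. Speed limits (rad/s): [2.57, 2.57, 3.01, 3.14, 3.14, 3.14].

INTERFACE

Orientations are given as a rotation vector (axis times angle).
In Python, from bench import robot, imaging, order gives the robot as it stands. The module is installed in compiled form; this text tells all that it offers.
- The arm moves only by the shell command python3 -m inch 'ROWS'. ROWS is JSON, a list of rows, each an object of numbers: "wx", "wy", "wz": the turn, a rotation vector about the tool's x, y, z in rad; "x", "y", "z": the shift along the tool's x, y, z in m; "jaw": the opening, from 0 (shut) to 1 (fully open). In form: [{"wx": .., "wy": .., "wz": .., "x": .., "y": .., "z": .., "jaw": ..}, ...]. A call has 1 to 12 rows; each row is the pose to reach, as a shift and turn from the pose commanded when the call began, along the tool's axes at that moment; what a row does not reach only later rows make up. A row lasts 1/10 s, in which the tool goes at most 50 mm and 8.59 degrees, less where a joint would pass 70% of its speed; a pose out of reach is approached as far as the arm can. A call with a gripper value outside its range is refused whole. The fingers move at their own pace and stop on an object; the grip force is fixed at half the most. Time passes only in rows, so rows that repeat a pose let the fingers close. It gives the time, the measured TCP pose, the force and the opening at its end, in the units of the state.
- robot.read_state(): the state, without advancing time (a new reading comes with each control period).
- imaging.camera(name): name is "scene" or "top" or "wrist"; returns (picture, depth): 480x640x3 uint8, red, green, blue; 480x640 float32, mm along the optical axis (not along the pixel's ray), 0 where there is no reading.
- imaging.camera_model(name): a dict with "fx", "fy", "cx", "cy" (pixels), "R" (3x3) and "t" (3): a world point X has camera coordinates R X + t; the wrist camera has in their place "hand_eye" (4x4, takes a point from camera to tool coordinates, whose origin is the TCP and whose axes are the flange's). Camera axes: x right, y down, z forward; pixel columns grow to the right and rows downward; lengths in mm; the calibration is good to about 2 mm. A picture is of the moment at which its call begins: read the wrist's pose just before it. camera_model takes no time and is no camera call.
- order.finish_job(): hands the job in, once; it reports no verdict.
The state is a dict: "t": time; "joint_positions": joint angles; "qvel": joint speeds; "joint_efforts": joint torques, N m; "tcp_pos": TCP position; "orientation": TCP orientation; "ft_force": force on the tool from outside, world axes, zero at the start; "torque": the same for the moment, N m; "grip_width": finger opening in mm.
Only numpy, scipy, OpenCV 4.12 (cv2) and the standard library are available. Lean on these libraries where they do the work, as an engineer would, in place of code of your own. Each camera call takes 0.05 s, during which the arm holds its last target. There are 200 camera calls.

## Working session

There is one attempt and no reset: what is moved stays moved. The work goes in short steps, Python scripts to look and compute and a shell command to move; the robot and the scene stay as the last step left them, time stands still between calls to the robot, and variables do not carry over. Pictures are saved under pics/ and viewed, about 8 in all and at most 12, crops included, and the job is handed in when it is done.

```bash
mkdir -p pics
cat > h.py <<'E'
from bench import robot, imaging, order
import numpy as np, cv2
from scipy.spatial.transform import Rotation as Ro
def cloud(n):
    p,d=imaging.camera(n); m=imaging.camera_model(n)
    v,u=np.mgrid[:480,:640]
    C=np.stack([(u-m['cx'])/m['fx']*d,(v-m['cy'])/m['fy']*d,d],-1)
    W=(C-np.array(m['t']))@np.array(m['R']) ; W[d==0]=np.nan
    return p,W
E
python3 - <<'E'
from h import *
s=robot.read_state(); print(s)
print(Ro.from_rotvec(s['orientation']).as_matrix().round(3))
for n in('top','scene'):
    p,W=cloud(n); np.savez('pics/'+n,p=p,W=W); cv2.imwrite(f'pics/{n}1.png',p[...,::-1])
E
```

```text
{'t': 0.0, 'joint_positions': array([ 9.95685955e-01,  1.81525289e-01,  1.60801506e+00,  1.02990203e-05,
        1.35383885e+00, -2.06282485e-01]), 'qvel': array([-0.00010472, -0.00062448,  0.00111761,  0.00019296,  0.00055059,
        0.00023774]), 'joint_efforts': array([ 8.36137897e-04, -4.44853091e+01, -3.51345563e+01, -1.67261069e-04,
        8.90046969e-03, -1.83922744e-06]), 'tcp_pos': array([206.94962454, 535.84611708, 222.98963844]), 'orientation': array([-5.75952020e-01, -3.08764378e+00,  2.58824017e-03]), 'ft_force': array([0.15132211, 0.03320003, 0.09229498]), 'torque': array([ 0.02132808,  0.0428978 , -0.02172667]), 'grip_width': 85.18812973023222}
[[-0.933  0.361 -0.001]
 [ 0.361  0.933 -0.001]
 [ 0.    -0.002 -1.   ]]
```

View pics/top1.png

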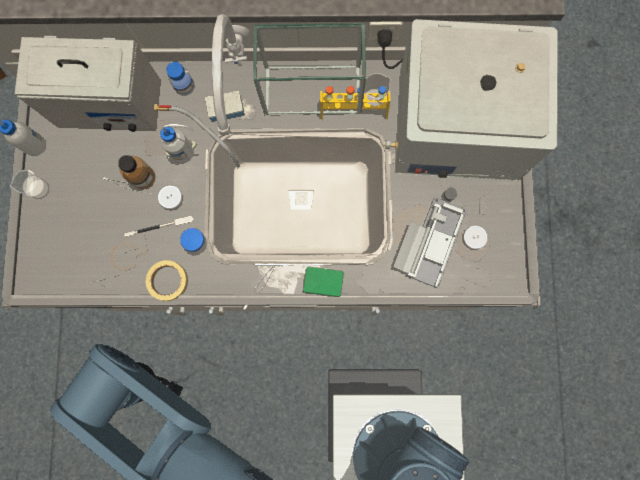

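View pics/scene1.png

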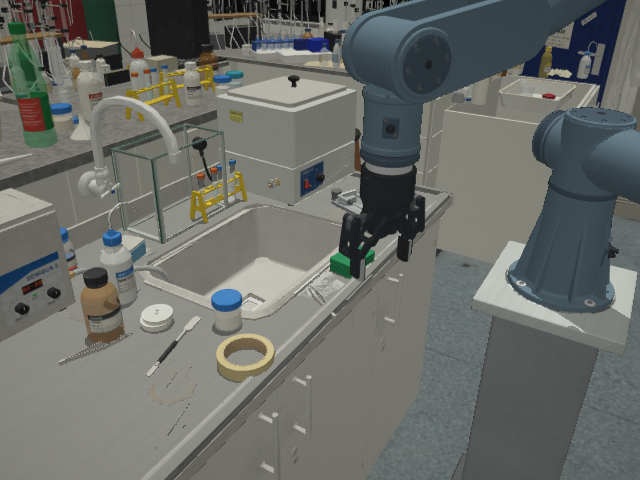

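Run:
```python
from h import *
z=np.load('pics/top.npz');p,W=z['p'],z['W']
c=p[185:295,380:500]; c=cv2.resize(c,None,fx=5.4,fy=5.4,interpolation=cv2.INTER_CUBIC)
cv2.imwrite('pics/crop1.png',c[...,::-1])
for u,v in [(450,194),(475,238),(462,243),(430,250),(440,245),(410,248),(443,220),(437,215),(425,278),(400,262),(520,250),(350,150),(470,150)]: print(u,v,W[v,u].round(1))
H=W[...,2]
g=H[190:290,390:470:1]
e=cv2.applyColorMap(np.clip(np.nan_to_num(H[185:295,380:500])*5,0,255).astype('u1'),cv2.COLORMAP_JET)
cv2.imwrite('pics/crop1h.png',cv2.resize(e,None,fx=5.4,fy=5.4,interpolation=cv2.INTER_NEAREST))
```

```text
450 194 [ 653.2 -145.6   31.1]
475 238 [ 540.3 -208.1   18.1]
462 243 [ 529.8 -177.7    2.8]
430 250 [509.1 -91.4  21. ]
440 245 [ 522.9 -118.5   14.7]
410 248 [512.6 -38.9  33.5]
443 220 [ 586.2 -126.4   25.4]
437 215 [ 598.7 -110.8   28.6]
425 278 [nan nan nan]
400 262 [476.9 -12.8  34.2]
520 250 [ 511.1 -326.4    2.6]
350 150 [803.8 108.  -67.2]
470 150 [ 703.2 -151.5  241.9]
```

View pics/crop1.png

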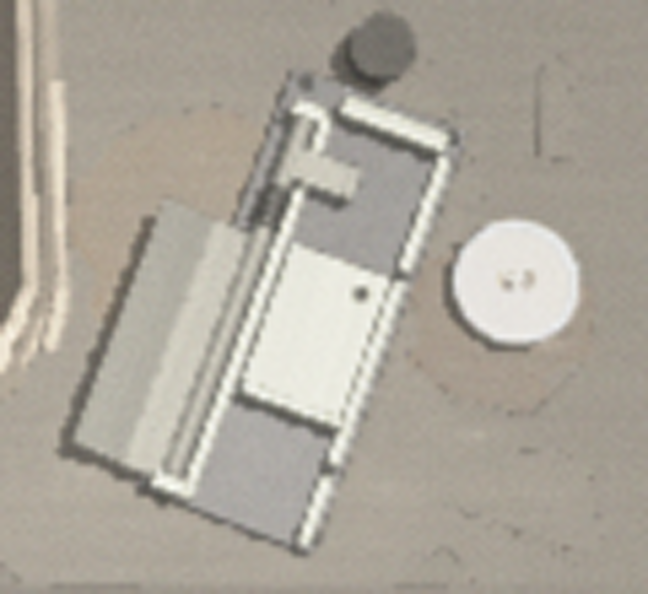

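View pics/crop1h.png

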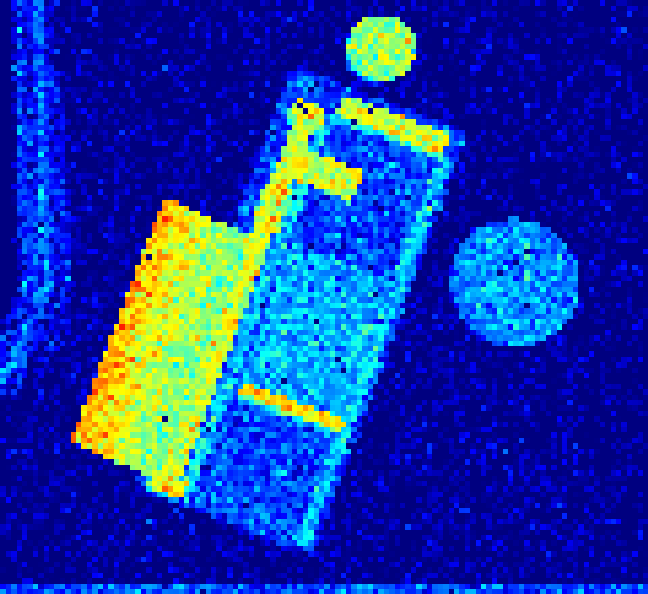

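The top view shows the holder at crop px (60–460, 70–550), pushing up and to the right. The tab runs from (240,388) to (345,430), the end stop from (343,98) to (450,135), and the plate is on the left. Next I cast these pixels onto planes.

```bash
cat >> h.py <<'E'
def ray(n,u,v,z):
    m=imaging.camera_model(n);R=np.array(m['R']);t=np.array(m['t'])
    if n=='wrist': raise ValueError
    d=R.T@np.array([(u-m['cx'])/m['fx'],(v-m['cy'])/m['fy'],1]);o=-R.T@t
    return o+d*(z-o[2])/d[2]
E
python3 - <<'E'
from h import *
f=lambda x,y,z:ray('top',380+x/5.4-.5+.09,185+y/5.4-.5+.09,z)
P={'tabL':(240,386,35),'tabR':(345,428,35),'tabL_rear':(243,398,35),'stopTL':(343,97,30.5),'stopTR':(456,132,30.5),'stopBL':(340,114,30.5),'stopBR':(445,154,30.5),
'railBR':(309,548,17.5),'railTR':(456,160,17.5),'plateTL':(163,200,37),'plateBL':(66,448,37),'lugB':(165,487,33.5),'lugT':(313,105,33.5),'baseBR':(305,552,10),'coupFL':(297,245,16),'coupFR':(400,283,16)}
for k,a in P.items():
    q=f(*a); print(k,q.round(1))
a,b=f(*P['railBR']),f(*P['railTR']);d=b-a;y1=np.arctan2(d[1],d[0])
a,b=f(*P['plateBL']),f(*P['plateTL']);d=b-a;print('plate len',np.linalg.norm(d));y2=np.arctan2(d[1],d[0])
a,b=f(*P['lugB']),f(*P['lugT']);d=b-a;print('lug len',np.linalg.norm(d));y3=np.arctan2(d[1],d[0])
print(y1,y2,y3)
yaw=np.mean([y1,y2,y3]);R=np.array([[np.cos(yaw),-np.sin(yaw)],[np.sin(yaw),np.cos(yaw)]])
stop=(f(*P['stopBL'])+f(*P['stopBR']))[:2]/2
est=[f(*P['lugB'])[:2]-R@[-106,40],f(*P['lugT'])[:2]-R@[85,40],stop-R@[90,0],f(*P['plateTL'])[:2]-R@[20,89],f(*P['plateBL'])[:2]-R@[-105,89]]
print(np.round(est,1)); o=np.mean(est,0);print('yaw',yaw,'o',o)
for k,a in P.items(): print(k,((f(*a)[:2]-o)@R).round(1))
s=robot.read_state();print('tcp in holder',((s['tcp_pos'][:2]-o)@R).round(1))
E
```

```text
tabL [491.6 -73.6  35. ]
tabR [ 471.7 -122.    35. ]
tabL_rear [486.  -74.9  35. ]
stopTL [ 630.9 -127.2   30.5]
stopTR [ 613.6 -180.2   30.5]
stopBL [ 622.6 -125.5   30.5]
stopBR [ 603.  -174.6   30.5]
railBR [ 417.2 -106.5   17.5]
railTR [ 602.8 -182.6   17.5]
plateTL [580.  -39.6  37. ]
plateBL [462.5   8.4  37. ]
lugB [444.5 -37.6  33.5]
lugT [ 626.4 -112.3   33.5]
baseBR [ 416.  -105.8   10. ]
coupFL [ 562.  -105.6   16. ]
coupFR [ 543.4 -154.    16. ]
plate len 126.91720264744853
lug len 196.58990944663668
-0.3894110443977218 -0.38786841408426115 -0.3895930405088975
[[ 527.4 -114.8]
 [ 532.5 -117.1]
 [ 529.5 -115.9]
 [ 527.7 -114.3]
 [ 525.9 -113.7]]
yaw -0.38895749966362675 o [ 528.61767273 -115.17497046]
tabL [-50.   24.4]
tabR [-50.  -27.9]
tabL_rear [-54.7  21.1]
stopTL [99.2 27.6]
stopTR [103.3 -28. ]
stopBL [90.9 26.1]
stopBR [ 91.4 -26.8]
railBR [-106.4  -34.2]
railTR [ 94.2 -34.3]
plateTL [18.8 89.5]
plateBL [-108.1   89.3]
lugB [-107.2   39.9]
lugT [89.3 39.7]
baseBR [-107.8  -34.1]
coupFL [27.2 21.5]
coupFR [ 28.4 -30.3]
tcp in holder [-544.5  480.5]
```

```bash
cat >> h.py <<'E'
yaw=-0.389;Rh=np.array([[np.cos(yaw),-np.sin(yaw),0],[np.sin(yaw),np.cos(yaw),0],[0,0,1]]);O=np.array([528.6,-115.2,0])
def st():
    s=robot.read_state();R=Ro.from_rotvec(s['orientation']).as_matrix()
    Rd=Rh@np.diag([-1,1,-1.])
    print('t',round(s['t'],2),'tcp_h',((s['tcp_pos']-O)@Rh).round(1),'F_h',(s['ft_force']@Rh).round(2),'w',s['grip_width'].round(1),'rot',Ro.from_matrix(R.T@Rd).as_rotvec().round(4))
    return s,R
def togo(h):
    s,R=st(); print('shift',(R.T@(Rh@np.array(h)+O-s['tcp_pos'])).round(1))
E
python3 -c "
from h import *
togo([-85,37,150])"
```

```text
Traceback (most recent call last):
  File "h.py", line 22, in togo
    s,R=st(); print('shift',(R.T@(Rh@np.array(h)+O-s['tcp_pos'])).round(1))
        ~~^^
  File "h.py", line 19, in st
    print('t',round(s['t'],2),'tcp_h',((s['tcp_pos']-O)@Rh).round(1),'F_h',(s['ft_force']@Rh).round(2),'w',s['grip_width'].round(1),'rot',Ro.from_matrix(R.T@Rd).as_rotvec().round(4))
                                                                                                           ^^^^^^^^^^^^^^^^^^^^^
AttributeError: 'float' object has no attribute 'round'
```

```bash
sed -i "s/s\['grip_width'\].round(1)/round(s['grip_width'],1)/" h.py
python3 -c "
from h import *
togo([-85,37,150])"
```

```text
t 0.1 tcp_h [-544.5  480.5  223.1] F_h [ 0.81 -0.42 -0.05] w 85.7 rot [-0.0016 -0.0003  0.0202]
shift [-450.5 -452.6   73.6]
```

```bash
python3 -m inch '[{"x":-0.03,"y":-0.03,"jaw":0.7},{"x":-0.06,"y":-0.06,"jaw":0.7},{"x":-0.095,"y":-0.095,"jaw":0.7},{"x":-0.13,"y":-0.13,"jaw":0.7},{"x":-0.165,"y":-0.165,"jaw":0.7},{"x":-0.2,"y":-0.2,"jaw":0.7},{"x":-0.235,"y":-0.235,"jaw":0.7},{"x":-0.27,"y":-0.27,"jaw":0.7},{"x":-0.305,"y":-0.305,"jaw":0.7},{"x":-0.34,"y":-0.34,"jaw":0.7},{"x":-0.375,"y":-0.375,"jaw":0.7},{"x":-0.4,"y":-0.4,"jaw":0.7}]'; python3 -c "
from h import *
togo([-85,37,150])"
```

```text
t 0.1 tcp_h [-544.5  480.5  223.1] F_h [ 0.81 -0.42 -0.05] w 85.7 rot [-0.0016 -0.0003  0.0202]
shift [-450.5 -452.6   73.6]invalid input
```

```bash
python3 -m inch '[{"wx":0,"wy":0,"wz":0.005,"x":-0.03,"y":-0.03,"z":0,"jaw":0.7},{"wx":0,"wy":0,"wz":0.01,"x":-0.06,"y":-0.06,"z":0,"jaw":0.7},{"wx":0,"wy":0,"wz":0.015,"x":-0.095,"y":-0.095,"z":0,"jaw":0.7},{"wx":0,"wy":0,"wz":0.02,"x":-0.13,"y":-0.13,"z":0,"jaw":0.7},{"wx":0,"wy":0,"wz":0.02,"x":-0.165,"y":-0.165,"z":0,"jaw":0.7},{"wx":0,"wy":0,"wz":0.02,"x":-0.2,"y":-0.2,"z":0,"jaw":0.7},{"wx":0,"wy":0,"wz":0.02,"x":-0.235,"y":-0.235,"z":0,"jaw":0.7},{"wx":0,"wy":0,"wz":0.02,"x":-0.27,"y":-0.27,"z":0,"jaw":0.7},{"wx":0,"wy":0,"wz":0.02,"x":-0.305,"y":-0.305,"z":0,"jaw":0.7},{"wx":0,"wy":0,"wz":0.02,"x":-0.34,"y":-0.34,"z":0,"jaw":0.7},{"wx":0,"wy":0,"wz":0.02,"x":-0.375,"y":-0.375,"z":0,"jaw":0.7},{"wx":0,"wy":0,"wz":0.02,"x":-0.4,"y":-0.4,"z":0,"jaw":0.7}]'; python3 -c "
from h import *
togo([-85,37,150])"
```

```text
t: 1.3
tcp_pos: [436.8, 16.2, 223.9]
orientation: [0.61, 3.081, -0.001]
ft_force: [0.3, 0.7, 0.2]
grip_width: 59.7
t 1.3 tcp_h [-134.8   86.8  223.9] F_h [0.01 0.8  0.22] w 59.7 rot [-0.0003  0.0005 -0.0018]
shift [-49.9 -49.7  73.9]
```

```bash
python3 -m inch '[{"wx":0,"wy":0,"wz":0,"x":-0.025,"y":-0.025,"z":0.03,"jaw":0.7},{"wx":0,"wy":0,"wz":0,"x":-0.045,"y":-0.045,"z":0.06,"jaw":0.7},{"wx":0,"wy":0,"wz":0,"x":-0.05,"y":-0.05,"z":0.074,"jaw":0.7},{"wx":0,"wy":0,"wz":0,"x":-0.05,"y":-0.05,"z":0.074,"jaw":0.7},{"wx":0,"wy":0,"wz":0,"x":-0.05,"y":-0.05,"z":0.074,"jaw":0.7}]'
python3 - <<'E'
from h import *
s,R=st()
p,d=imaging.camera('wrist');m=imaging.camera_model('wrist');T=np.array(m['hand_eye']);print(T.round(2))
v,u=np.mgrid[:480,:640]
C=np.stack([(u-m['cx'])/m['fx']*d,(v-m['cy'])/m['fy']*d,d],-1)
X=C@T[:3,:3].T+T[:3,3]; W=X@R.T+s['tcp_pos']; Hh=(W-O)@Rh; Hh[d==0]=np.nan
np.savez('pics/w1',p=p,H=Hh,X=X); cv2.imwrite('pics/w1.png',p[...,::-1])
E
```

```text
t: 1.8
tcp_pos: [463.2, -45.9, 149.9]
orientation: [-0.607, -3.081, -0.001]
ft_force: [0.5, 0.0, 0.3]
grip_width: 59.9
t 1.8 tcp_h [-86.8  39.3 149.9] F_h [0.48 0.2  0.28] w 59.9 rot [ 0.0002 -0.0011 -0.0002]
[[   0.     -0.94   -0.33   84.46]
 [   1.      0.      0.      0.25]
 [  -0.     -0.33    0.94 -151.43]
 [   0.      0.      0.      1.  ]]
```

View pics/w1.png

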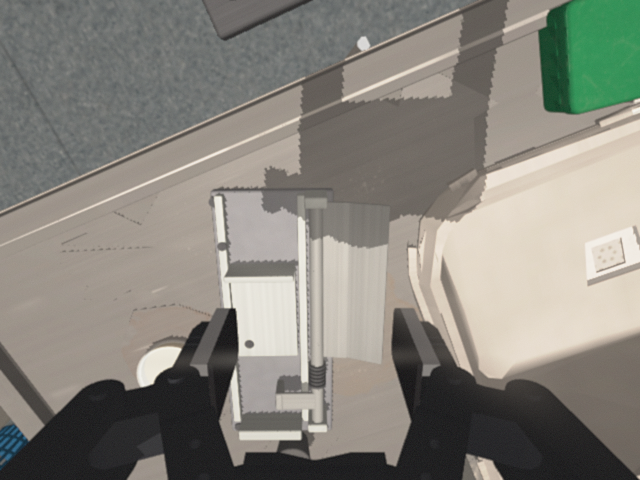

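The wrist view shows the tab at row ~270 (columns 228–296), the rod at column 317 and the plate at columns 325–388. The fingertips are at about (225,325) and (405,325).

Run:
```python
import numpy as np
z=np.load('pics/w1.npz');H,X=z['H'],z['X']
for n,(u,v) in dict(tabtop=(262,269),rod=(317,300),rod2=(317,230),lugB=(313,202),railL=(220,230),plateTR=(386,210),plateBR=(379,358),plateTL=(330,208),coupFront=(262,354),stop=(270,432)).items():
    print(n,np.nanmedian(H[v-1:v+2,u-1:u+2].reshape(-1,3),0).round(1))
# tab columns: rows where z high
for v in range(258,284,2): print(v,np.nanmedian(H[v,235:290],0).round(1))
# finger points in tool frame
for sl in (slice(180,240),slice(390,450)):
    q=X[295:400,sl].reshape(-1,3);q=q[(q[:,2]>-30)&(q[:,2]<60)&(abs(q[:,1])<70)]
    print(len(q), np.percentile(q,[1,50,99],axis=0).round(1))
```

```text
tabtop [-51.1   1.   23.5]
rod [-30.4  41.7  32.1]
rod2 [-84.2  41.6  32.7]
lugB [-105.2   38.8   35. ]
railL [-80.1 -29.1  18.8]
plateTR [-100.2   87.5   38.4]
plateBR [15.8 88.9 38.5]
plateTL [-98.8  50.6  27.9]
coupFront [26.9 -3.  17.6]
stop [93.3  2.7 32. ]
258 [-55.   -0.   11.4]
260 [-53.4  -0.1  11.5]
262 [-51.8  -0.   11.5]
264 [-51.2  -0.2  14.1]
266 [-51.1   0.4  17.9]
268 [-51.1   0.6  21.7]
270 [-51.3   1.5  25.7]
272 [-51.1   1.6  29. ]
274 [-51.2   1.9  32.9]
276 [-51.1   2.4  36. ]
278 [-49.8   2.2  36.5]
280 [-48.2   2.4  36.5]
282 [-38.2  -0.2  18.6]
1015 [[-10.6 -42.6 -29.8]
 [  7.  -29.7 -23.9]
 [ 11.5 -29.2 -14.3]]
1014 [[-10.4  30.1 -29.9]
 [  7.   30.6 -24. ]
 [ 11.5  43.5 -14.5]]
```

```bash
python3 -m inch '[{"wx":0,"wy":0,"wz":0,"x":0,"y":-0.001,"z":0.03,"jaw":0.7},{"wx":0,"wy":0,"wz":0,"x":0,"y":-0.002,"z":0.06,"jaw":0.7},{"wx":0,"wy":0,"wz":0,"x":0,"y":-0.002,"z":0.08,"jaw":0.7},{"wx":0,"wy":0,"wz":0,"x":0,"y":-0.002,"z":0.085,"jaw":0.7},{"wx":0,"wy":0,"wz":0,"x":0,"y":-0.002,"z":0.085,"jaw":0.7}]'; python3 -c "
from h import *
st()"; python3 -m inch '[{"wx":0,"wy":0,"wz":0,"x":0,"y":0,"z":0.004,"jaw":0.7},{"wx":0,"wy":0,"wz":0,"x":0,"y":0,"z":0.008,"jaw":0.7},{"wx":0,"wy":0,"wz":0,"x":0,"y":0,"z":0.008,"jaw":0.7}]';  python3 -c "
from h import *
st()"
```

```text
t: 2.35
tcp_pos: [462.9, -47.4, 65.4]
orientation: [0.605, 3.083, -0.0]
ft_force: [0.3, 0.1, -0.0]
grip_width: 59.7
t 2.35 tcp_h [-86.5  37.8  65.4] F_h [ 0.19  0.21 -0.04] w 59.7 rot [0.     0.0002 0.0013]
t: 2.65
tcp_pos: [463.0, -48.0, 57.2]
orientation: [0.607, 3.082, -0.0]
ft_force: [0.4, -0.3, 0.2]
grip_width: 59.9
t 2.65 tcp_h [-86.2  37.3  57.2] F_h [ 0.43 -0.11  0.21] w 59.9 rot [0.     0.0007 0.0004]
```

```bash
for i in 1 2 3 4; do :; done; python3 -m inch '[{"wx":0,"wy":0,"wz":0,"x":0,"y":0,"z":0.004,"jaw":0.7},{"wx":0,"wy":0,"wz":0,"x":0,"y":0,"z":0.004,"jaw":0.7}]';  python3 -m inch '[{"wx":0,"wy":0,"wz":0,"x":0,"y":0,"z":0.004,"jaw":0.7},{"wx":0,"wy":0,"wz":0,"x":0,"y":0,"z":0.004,"jaw":0.7}]';python3 -m inch '[{"wx":0,"wy":0,"wz":0,"x":0,"y":0,"z":0.003,"jaw":0.7},{"wx":0,"wy":0,"wz":0,"x":0,"y":0,"z":0.003,"jaw":0.7}]';  python3 -c "
from h import *
st()"
```

```text
t: 2.85
tcp_pos: [462.6, -48.0, 52.6]
orientation: [-0.607, -3.082, -0.0]
ft_force: [-0.5, -0.5, -0.2]
grip_width: 59.8
t: 3.05
tcp_pos: [462.4, -47.9, 48.4]
orientation: [-0.607, -3.082, -0.0]
ft_force: [-0.7, -0.2, -0.5]
grip_width: 60.0
t: 3.25
tcp_pos: [462.4, -47.9, 45.5]
orientation: [-0.607, -3.082, -0.0]
ft_force: [0.0, -0.4, 0.2]
grip_width: 59.6
t 3.25 tcp_h [-86.7  37.2  45.5] F_h [ 0.16 -0.35  0.16] w 59.6 rot [-0.     -0.0008  0.0002]
```

```bash
python3 -m inch '[{"wx":0,"wy":0,"wz":0,"x":0,"y":0,"z":0.003,"jaw":0.7},{"wx":0,"wy":0,"wz":0,"x":0,"y":0,"z":0.003,"jaw":0.7}]';  python3 -m inch '[{"wx":0,"wy":0,"wz":0,"x":0,"y":0,"z":0.003,"jaw":0.7},{"wx":0,"wy":0,"wz":0,"x":0,"y":0,"z":0.003,"jaw":0.7}]'
python3 - <<'E'
from h import *
st()
p,d=imaging.camera('wrist')
cv2.imwrite('pics/w2.png',p[...,::-1])
E
```

```text
t: 3.45
tcp_pos: [462.5, -47.9, 42.5]
orientation: [-0.607, -3.082, -0.0]
ft_force: [-0.4, -0.2, -1.3]
grip_width: 59.6
t: 3.65
tcp_pos: [462.5, -47.9, 39.5]
orientation: [-0.607, -3.082, -0.0]
ft_force: [-0.1, 0.2, -0.2]
grip_width: 60.0
t 3.65 tcp_h [-86.7  37.2  39.5] F_h [-0.13  0.16 -0.2 ] w 60.0 rot [-0.     -0.0006  0.0002]
```

View pics/w2.png

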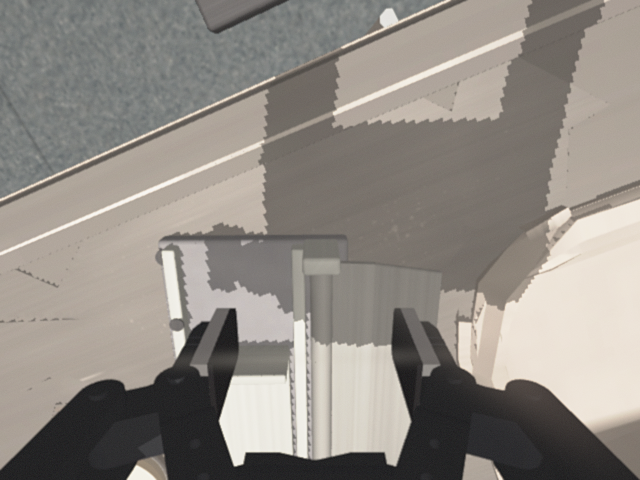

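Both fingers are placed right: left one (200–237) in the channel behind the tab, right one (395–440) over the plate. There is no contact yet, so I keep going down.

```bash
python3 -m inch '[{"wx":0,"wy":0,"wz":0,"x":0,"y":0,"z":0.003,"jaw":0.7},{"wx":0,"wy":0,"wz":0,"x":0,"y":0,"z":0.003,"jaw":0.7}]' | grep -E "tcp|force";  python3 -m inch '[{"wx":0,"wy":0,"wz":0,"x":0,"y":0,"z":0.003,"jaw":0.7},{"wx":0,"wy":0,"wz":0,"x":0,"y":0,"z":0.003,"jaw":0.7}]'| grep -E "tcp|force"; python3 -c "
from h import *
st()"
```

```text
tcp_pos: [462.5, -47.9, 36.6]
ft_force: [0.9, -0.1, -1.1]
tcp_pos: [462.5, -47.9, 33.5]
ft_force: [-1.0, -0.3, -0.5]
t 4.1 tcp_h [-86.7  37.2  33.5] F_h [-0.85 -0.66 -0.46] w 59.9 rot [-0.0001 -0.0006  0.0002]
```

Run:
```python
from h import *
s,R=st()
p,d=imaging.camera('wrist');m=imaging.camera_model('wrist');T=np.array(m['hand_eye'])
v,u=np.mgrid[:480,:640]
C=np.stack([(u-m['cx'])/m['fx']*d,(v-m['cy'])/m['fy']*d,d],-1)
X=C@T[:3,:3].T+T[:3,3]; H=(X@R.T+s['tcp_pos']-O)@Rh
for r in range(300,360,6):
    print(r,[(c,X[r,c].round(0).tolist(),H[r,c].round(0).tolist()) for c in (228,400,415,428)])
c=p[270:470,140:500]; cv2.imwrite('pics/w3.png',cv2.resize(c,None,fx=2.2,fy=2.2)[...,::-1])
```

```text
t 4.1 tcp_h [-86.7  37.2  33.5] F_h [-0.85 -0.66 -0.46] w 59.9 rot [-0.0001 -0.0006  0.0002]
300 [(228, [-6.0, -41.0, 21.0], [-80.0, -3.0, 12.0]), (400, [5.0, 36.0, 0.0], [-91.0, 73.0, 33.0]), (415, [6.0, 42.0, -2.0], [-92.0, 79.0, 35.0]), (428, [6.0, 47.0, -3.0], [-93.0, 84.0, 36.0])]
306 [(228, [-9.0, -41.0, 21.0], [-77.0, -4.0, 12.0]), (400, [1.0, 36.0, 1.0], [-88.0, 74.0, 32.0]), (415, [3.0, 42.0, -2.0], [-90.0, 79.0, 35.0]), (428, [4.0, 47.0, -3.0], [-91.0, 84.0, 37.0])]
312 [(228, [11.0, -31.0, -20.0], [-97.0, 6.0, 54.0]), (400, [11.0, 31.0, -21.0], [-98.0, 69.0, 54.0]), (415, [11.0, 37.0, -21.0], [-98.0, 74.0, 55.0]), (428, [1.0, 47.0, -4.0], [-88.0, 84.0, 37.0])]
318 [(228, [11.0, -30.0, -25.0], [-98.0, 7.0, 58.0]), (400, [11.0, 30.0, -25.0], [-98.0, 68.0, 59.0]), (415, [11.0, 36.0, -26.0], [-98.0, 73.0, 59.0]), (428, [-1.0, 47.0, -4.0], [-85.0, 84.0, 38.0])]
324 [(228, [10.0, -30.0, -28.0], [-97.0, 8.0, 61.0]), (400, [10.0, 30.0, -27.0], [-96.0, 67.0, 60.0]), (415, [11.0, 35.0, -29.0], [-97.0, 72.0, 62.0]), (428, [7.0, 41.0, -23.0], [-94.0, 79.0, 56.0])]
330 [(228, [8.0, -30
[... 273 characters left out ...]
.0]), (415, [11.0, 33.0, -37.0], [-98.0, 70.0, 70.0]), (428, [7.0, 40.0, -30.0], [-93.0, 77.0, 63.0])]
342 [(228, [4.0, -30.0, -30.0], [-91.0, 8.0, 63.0]), (400, [3.0, 30.0, -28.0], [-90.0, 68.0, 62.0]), (415, [11.0, 32.0, -40.0], [-98.0, 70.0, 73.0]), (428, [12.0, 36.0, -41.0], [-99.0, 73.0, 75.0])]
348 [(228, [3.0, -29.0, -31.0], [-90.0, 8.0, 65.0]), (400, [2.0, 30.0, -30.0], [-89.0, 67.0, 63.0]), (415, [11.0, 31.0, -44.0], [-98.0, 69.0, 77.0]), (428, [12.0, 35.0, -45.0], [-99.0, 72.0, 78.0])]
354 [(228, [1.0, -29.0, -32.0], [-87.0, 8.0, 65.0]), (400, [-0.0, 30.0, -30.0], [-86.0, 67.0, 64.0]), (415, [11.0, 31.0, -47.0], [-98.0, 68.0, 80.0]), (428, [11.0, 35.0, -47.0], [-98.0, 72.0, 80.0])]
```

View pics/w3.png

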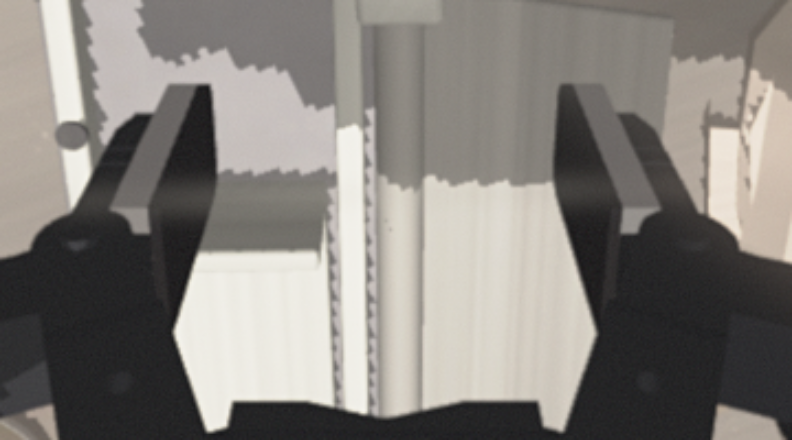

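The depth image puts the fingertips about 17 mm behind the TCP, not ahead of it, which explains the lack of contact. I keep feeling my way down.

```bash
python3 -m inch '[{"wx":0,"wy":0,"wz":0,"x":0,"y":0,"z":0.004,"jaw":0.7},{"wx":0,"wy":0,"wz":0,"x":0,"y":0,"z":0.004,"jaw":0.7}]' | grep -E "tcp|force";  python3 -m inch '[{"wx":0,"wy":0,"wz":0,"x":0,"y":0,"z":0.004,"jaw":0.7},{"wx":0,"wy":0,"wz":0,"x":0,"y":0,"z":0.004,"jaw":0.7}]'| grep -E "tcp|force"; python3 -m inch '[{"wx":0,"wy":0,"wz":0,"x":0,"y":0,"z":0.004,"jaw":0.7},{"wx":0,"wy":0,"wz":0,"x":0,"y":0,"z":0.004,"jaw":0.7}]'| grep -E "tcp|force";python3 -c "
from h import *
st()"
```

```text
tcp_pos: [462.4, -47.9, 29.4]
ft_force: [-0.6, -0.5, 0.7]
tcp_pos: [462.4, -47.9, 25.4]
ft_force: [-0.7, 0.3, -0.8]
tcp_pos: [462.4, -47.9, 21.4]
ft_force: [-0.6, -0.1, 1.0]
t 4.75 tcp_h [-86.8  37.2  21.4] F_h [-0.48 -0.29  1.02] w 59.7 rot [-0.     -0.0008  0.0002]
```

```bash
python3 -m inch '[{"wx":0,"wy":0,"wz":0,"x":0,"y":0,"z":0.003,"jaw":0.7},{"wx":0,"wy":0,"wz":0,"x":0,"y":0,"z":0.003,"jaw":0.7}]' | grep -E "tcp|force";  python3 -m inch '[{"wx":0,"wy":0,"wz":0,"x":0,"y":0,"z":0.003,"jaw":0.7},{"wx":0,"wy":0,"wz":0,"x":0,"y":0,"z":0.003,"jaw":0.7}]'| grep -E "tcp|force"
cat >> h.py <<'E'
def wr():
    s,R=st()
    p,d=imaging.camera('wrist');m=imaging.camera_model('wrist');T=np.array(m['hand_eye'])
    v,u=np.mgrid[:480,:640]
    C=np.stack([(u-m['cx'])/m['fx']*d,(v-m['cy'])/m['fy']*d,d],-1)
    X=C@T[:3,:3].T+T[:3,3]; H=(X@R.T+s['tcp_pos']-O)@Rh; H[d==0]=np.nan
    return p,X,H
def slope(H):
    q=H.reshape(-1,3);q=q[(abs(q[:,0]+40)<60)&(q[:,1]>63)&(q[:,1]<90)&(q[:,2]<45)&(q[:,2]>8)]
    if len(q)>50: A=np.polyfit(q[:,1],q[:,2],1);print('plate pts',len(q),'clip est',(.35-np.arctan(A[0])).round(3),'z75',np.polyval(A,75).round(1))
def tab(H):
    q=H.reshape(-1,3);q=q[(abs(q[:,1])<18)&(q[:,2]>16)&(q[:,2]<31)&(q[:,0]<30)]
    h,e=np.histogram(q[:,0],np.arange(-80,30,1.));i=h.argmax();print('tab rear x',e[i]+.5,h[i])
E
python3 -c "
from h import *
p,X,H=wr();slope(H);tab(H)"
```

```text
tcp_pos: [463.0, -48.0, 19.0]
ft_force: [-0.9, 0.7, 3.8]
tcp_pos: [463.2, -47.9, 16.2]
ft_force: [0.3, 2.5, 5.1]
t 5.15 tcp_h [-86.1  37.5  16.2] F_h [-0.71  2.44  5.1 ] w 59.8 rot [0.0005 0.0007 0.    ]
plate pts 6123 clip est 0.122 z75 32.0
tab rear x -51.5 678
```

Contact began at TCP z≈20, and the clip is now near 0.12. I press further.

```bash
python3 -m inch '[{"wx":0,"wy":0,"wz":0,"x":0,"y":0,"z":0.003,"jaw":0.7},{"wx":0,"wy":0,"wz":0,"x":0,"y":0,"z":0.006,"jaw":0.7},{"wx":0,"wy":0,"wz":0,"x":0,"y":0,"z":0.009,"jaw":0.7},{"wx":0,"wy":0,"wz":0,"x":0,"y":0,"z":0.009,"jaw":0.7},{"wx":0,"wy":0,"wz":0,"x":0,"y":0,"z":0.009,"jaw":0.7}]' | grep -E "tcp|force"; 
python3 -c "
from h import *
p,X,H=wr();slope(H);tab(H);cv2.imwrite('pics/w4.png',p[...,::-1])"
```

```text
tcp_pos: [463.2, -48.2, 7.5]
ft_force: [-0.8, 1.3, 7.5]
t 5.7 tcp_h [-85.9  37.1   7.5] F_h [-1.18  0.88  7.49] w 59.6 rot [-0.0001  0.0007  0.0003]
plate pts 6529 clip est 0.397 z75 25.2
tab rear x -51.5 815
```

View pics/w4.png

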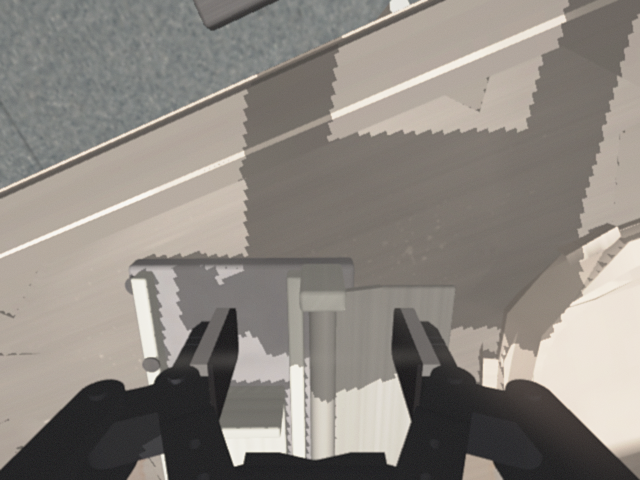

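The plate is pressed to roughly 0.3–0.4 rad and the tab rear is still at −51.5. I press 2 mm more, then slide.

```bash
python3 -m inch '[{"wx":0,"wy":0,"wz":0,"x":0,"y":0,"z":0.002,"jaw":0.7},{"wx":0,"wy":0,"wz":0,"x":-0.005,"y":0,"z":0.002,"jaw":0.7},{"wx":0,"wy":0,"wz":0,"x":-0.01,"y":0,"z":0.002,"jaw":0.7},{"wx":0,"wy":0,"wz":0,"x":-0.015,"y":0,"z":0.002,"jaw":0.7},{"wx":0,"wy":0,"wz":0,"x":-0.02,"y":0,"z":0.002,"jaw":0.7},{"wx":0,"wy":0,"wz":0,"x":-0.024,"y":0,"z":0.002,"jaw":0.7},{"wx":0,"wy":0,"wz":0,"x":-0.028,"y":0,"z":0.002,"jaw":0.7},{"wx":0,"wy":0,"wz":0,"x":-0.032,"y":0,"z":0.002,"jaw":0.7},{"wx":0,"wy":0,"wz":0,"x":-0.036,"y":0,"z":0.002,"jaw":0.7},{"wx":0,"wy":0,"wz":0,"x":-0.04,"y":0,"z":0.002,"jaw":0.7}]' | grep -E "tcp|force"; 
python3 -c "
from h import *
p,X,H=wr();slope(H);tab(H);st()"
```

```text
tcp_pos: [498.3, -62.4, 4.8]
ft_force: [-5.2, 3.3, 9.1]
t 6.75 tcp_h [-48.1  37.4   4.8] F_h [-6.09  1.07  9.07] w 60.0 rot [-0.0001 -0.0039  0.0009]
plate pts 13705 clip est 0.537 z75 20.7
tab rear x -37.5 376
t 6.8 tcp_h [-47.2  37.3   5.1] F_h [-6.21  1.11  8.71] w 59.9 rot [ 0.0001 -0.0027  0.0006]
```

```bash
python3 -m inch '[{"wx":0,"wy":0,"wz":0,"x":-0.004,"y":0,"z":0,"jaw":0.7},{"wx":0,"wy":0,"wz":0,"x":-0.008,"y":0,"z":0,"jaw":0.7},{"wx":0,"wy":0,"wz":0,"x":-0.012,"y":0,"z":0,"jaw":0.7},{"wx":0,"wy":0,"wz":0,"x":-0.016,"y":0,"z":0,"jaw":0.7},{"wx":0,"wy":0,"wz":0,"x":-0.02,"y":0,"z":0,"jaw":0.7},{"wx":0,"wy":0,"wz":0,"x":-0.024,"y":0,"z":0,"jaw":0.7},{"wx":0,"wy":0,"wz":0,"x":-0.028,"y":0,"z":0,"jaw":0.7},{"wx":0,"wy":0,"wz":0,"x":-0.032,"y":0,"z":0,"jaw":0.7},{"wx":0,"wy":0,"wz":0,"x":-0.036,"y":0,"z":0,"jaw":0.7},{"wx":0,"wy":0,"wz":0,"x":-0.04,"y":0,"z":0,"jaw":0.7}]' | grep -E "tcp|force"; 
python3 -c "
from h import *
p,X,H=wr();slope(H);tab(H);st()"
```

```text
tcp_pos: [535.4, -77.5, 4.9]
ft_force: [-4.6, 2.6, 9.6]
t 7.8 tcp_h [-8.  37.5  4.9] F_h [-5.26  0.7   9.58] w 59.8 rot [ 0.0001 -0.0037  0.0008]
plate pts 21326 clip est 0.532 z75 19.9
tab rear x 3.5 411
t 7.85 tcp_h [-7.2 37.4  5.1] F_h [-6.9   1.53  9.31] w 60.0 rot [ 0.0002 -0.0026  0.0006]
```

```bash
python3 -m inch '[{"wx":0,"wy":0,"wz":0,"x":-0.002,"y":0,"z":0,"jaw":0.7},{"wx":0,"wy":0,"wz":0,"x":-0.004,"y":0,"z":0,"jaw":0.7},{"wx":0,"wy":0,"wz":0,"x":-0.004,"y":0,"z":0,"jaw":0.7}]' | grep -E "tcp|force"; python3 -m inch '[{"wx":0,"wy":0,"wz":0,"x":-0.002,"y":0,"z":0,"jaw":0.7},{"wx":0,"wy":0,"wz":0,"x":-0.002,"y":0,"z":0,"jaw":0.7}]' | grep -E "tcp|force"; 
python3 -c "
from h import *
p,X,H=wr();slope(H);tab(H);st()"
```

```text
tcp_pos: [539.5, -79.2, 5.1]
ft_force: [-4.7, 2.6, 9.4]
tcp_pos: [541.3, -79.9, 5.1]
ft_force: [-3.6, 3.1, 8.8]
t 8.35 tcp_h [-1.7 37.5  5.1] F_h [-4.51  1.5   8.8 ] w 59.7 rot [ 0.0001 -0.0029  0.0008]
plate pts 22967 clip est 0.521 z75 20.0
tab rear x 9.5 574
t 8.4 tcp_h [-1.7 37.4  5.1] F_h [-5.6   1.49  7.8 ] w 59.6 rot [ 0.0001 -0.0028  0.0008]
```

No end-stop force yet, so I advance in 1–1.5 mm steps until there is.

```bash
python3 -m inch '[{"wx":0,"wy":0,"wz":0,"x":-0.0015,"y":0,"z":0,"jaw":0.7},{"wx":0,"wy":0,"wz":0,"x":-0.0015,"y":0,"z":0,"jaw":0.7}]' | grep -E "tcp|force"; python3 -m inch '[{"wx":0,"wy":0,"wz":0,"x":-0.001,"y":0,"z":0,"jaw":0.7},{"wx":0,"wy":0,"wz":0,"x":-0.001,"y":0,"z":0,"jaw":0.7}]' | grep -E "tcp|force"; 
python3 -c "
from h import *
p,X,H=wr();tab(H);st();cv2.imwrite('pics/w5.png',p[...,::-1])"
```

```text
tcp_pos: [542.6, -80.5, 5.1]
ft_force: [-4.0, 2.6, 8.6]
tcp_pos: [543.4, -80.8, 5.0]
ft_force: [-4.9, 3.4, 8.8]
t 8.8 tcp_h [ 0.6 37.4  5. ] F_h [-5.81  1.34  8.85] w 59.7 rot [ 0.     -0.0032  0.0008]
tab rear x 11.5 559
t 8.85 tcp_h [ 0.6 37.4  5. ] F_h [-5.79  1.72  8.27] w 59.8 rot [ 0.     -0.0032  0.0009]
```

```bash
python3 -m inch '[{"wx":0,"wy":0,"wz":0,"x":-0.001,"y":0,"z":0,"jaw":0.7},{"wx":0,"wy":0,"wz":0,"x":-0.001,"y":0,"z":0,"jaw":0.7}]' | grep -E "tcp|force"; python3 -m inch '[{"wx":0,"wy":0,"wz":0,"x":-0.001,"y":0,"z":0,"jaw":0.7},{"wx":0,"wy":0,"wz":0,"x":-0.001,"y":0,"z":0,"jaw":0.7}]' | grep -E "tcp|force"; 
python3 -c "
from h import *
st()"
```

```text
tcp_pos: [543.6, -80.9, 4.9]
ft_force: [-6.9, 3.1, 10.6]
tcp_pos: [543.5, -81.0, 4.7]
ft_force: [-10.8, 5.1, 12.8]
t 9.25 tcp_h [ 0.8 37.4  4.7] F_h [-11.97   0.62  12.83] w 59.9 rot [-0.0003 -0.007   0.0007]
```

View pics/w5.png

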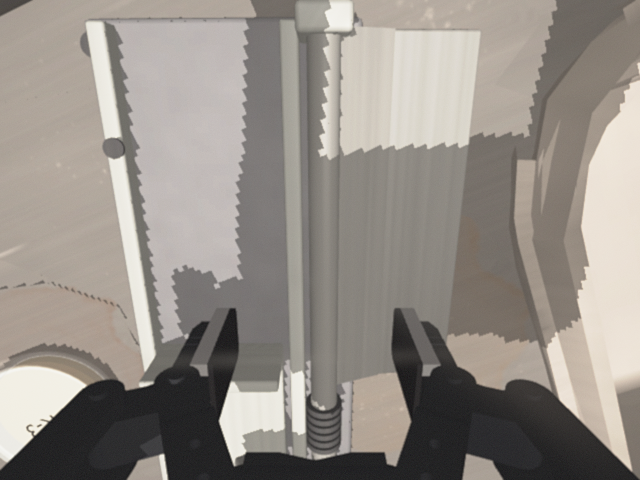

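Force rose from 6 to 12 N and the TCP stalled at x = 0.8, so the coupon is home. I back off, then lift.

```bash
python3 -m inch '[{"wx":0,"wy":0,"wz":0,"x":0.003,"y":0,"z":0,"jaw":0.7},{"wx":0,"wy":0,"wz":0,"x":0.006,"y":0,"z":0,"jaw":0.7},{"wx":0,"wy":0,"wz":0,"x":0.009,"y":0,"z":0,"jaw":0.7},{"wx":0,"wy":0,"wz":0,"x":0.009,"y":0,"z":-0.005,"jaw":0.7},{"wx":0,"wy":0,"wz":0,"x":0.009,"y":0,"z":-0.01,"jaw":0.7},{"wx":0,"wy":0,"wz":0,"x":0.009,"y":0,"z":-0.02,"jaw":0.7},{"wx":0,"wy":0,"wz":0,"x":0.009,"y":0,"z":-0.045,"jaw":0.7},{"wx":0,"wy":0,"wz":0,"x":0.009,"y":0,"z":-0.08,"jaw":0.7},{"wx":0,"wy":0,"wz":0,"x":0.009,"y":0,"z":-0.12,"jaw":0.7},{"wx":0,"wy":0,"wz":0,"x":0.02,"y":0,"z":-0.16,"jaw":0.7},{"wx":0,"wy":0,"wz":0,"x":0.05,"y":0,"z":-0.19,"jaw":0.7},{"wx":0,"wy":0,"wz":0,"x":0.05,"y":0,"z":-0.19,"jaw":0.7}]' | grep -E "tcp|force"
python3 - <<'E'
from h import *
p,X,H=wr();slope(H);tab(H);cv2.imwrite('pics/w6.png',p[...,::-1])
q=H.reshape(-1,3)
for n,a in dict(nose_arm=((52,68),(6,30)),coupon=((25,48),(-15,5)),stop=((92,98),(-20,20))).items():
    k=q[(q[:,0]>a[0][0])&(q[:,0]<a[0][1])&(q[:,1]>a[1][0])&(q[:,1]<a[1][1])];print(n,len(k),np.nanmedian(k,0) if len(k) else '')
E
```

```text
tcp_pos: [500.3, -63.1, 199.6]
ft_force: [0.6, 0.3, 0.0]
t 10.45 tcp_h [-46.   37.5 199.6] F_h [0.46 0.53 0.02] w 59.9 rot [-0.0001  0.0061  0.001 ]
plate pts 4794 clip est 0.13 z75 29.1
tab rear x 12.5 205
nose_arm 655 [58.20976706 18.39372192 33.3537068 ]
coupon 486 [36.88863158 -4.96482132 17.60371221]
stop 526 [92.77900056 -1.15983517 30.17882459]
```

View pics/w6.png

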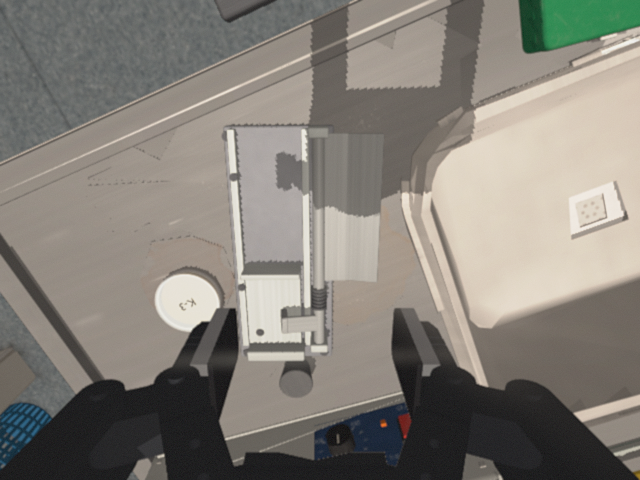

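The picture shows the coupon against the stop (rows 265–350) with the nose arm (285–320, 320) over it. The clip reads 0.13, which matches resting on the coupon, and the robot is clear.

```bash
python3 -c "
from bench import order
print(order.finish_job())"
```

```text
the job is handed in; nothing more can be done
None
```

I pressed the clip's plate down with one fingertip and slid the coupon under the raised nose with the other until it met the end stop. Then I backed off, lifted clear and handed the job in at about 10.5 s; no verdict is reported.

**Last checks**
- **Coupon home:** the push force rose from about 6 to 12 N and the tool stalled. The last picture shows the coupon lying flat, with no visible gap at the stop.
- **Clip released:** it measured about 0.13 rad, the value expected when the nose rests on the coupon. I did not measure the nose's force on it.
- **Robot clear:** the tool is at z = 200 mm with no contact force.
- **Bystanders:** the petri dish and stopper beside the holder look unmoved in the last picture. The others I did not check again; the hand passed well above them.

**Checks that disagreed**
- **Fingertip height:** the fingertips stood about 17 mm behind the TCP, not 25 mm ahead as stated, so I set the height by depth image and contact.
- **Clip angle while pressed:** the slope fit read about 0.53 rad, above the 0.5 stop, while the plate height suggested about 0.35. Both are well above the 0.16 needed.
- **Coupon position:** the tab's rear face measured 11.5–12.5 mm in my holder frame, not the 10 mm expected at home. I put that down to a 1–2 mm error in my frame.

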